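# Change over the lamp burn-in chambers

## Robot

A 6-joint arm with a two-finger parallel gripper is mounted at the origin on the work surface. World frame = base frame: x ahead of the robot, y to its left, z up, the work surface at z = 0. Lengths are in mm, angles in degrees, forces in N, time in s.
With the tool pointing down it reaches from about 300 to 850 mm from the base axis. Payload 4.2 kg.
Tool frame: the origin (TCP) lies at the very end of the fingers, on their centre line; the grasp point (between the pads) lies 19 mm behind it; z points along the fingers, y is the direction in which the jaws open and shut (so a half turn about z gives the same grasp; the last joint's range is limited). The gripper opens to 91 mm and grips with 3 to 60 N. Pads are 32 mm wide; open, the fingers measure 118 mm over their backs; the gripper's body (76 mm by 178 mm) begins 60 mm behind the grasp point.
Start: joints at [64.4, 18.312, 89.639, -0, 72.044, -1.146], TCP at [238.031, 523.435, 213.976] pointing down, gripper open.
Joint ranges: [-177.97, 177.97], [-48.28, 115.42], [12.27, 149.76], [-77.06, 257.06], [2.81, 150.46], [-146.56, 146.56]. Speed limits (degrees/s): [147.25, 147.25, 180, 180, 180, 180].

## Interface

Orientations are given as [roll, pitch, yaw] about the fixed x, y, z axes, in that order (R = Rz(yaw) Ry(pitch) Rx(roll)).
In Python, from workcell import telemetry, grab_frame, job gives the robot as it stands.
- The arm moves only by the tool drive_tool, never from a script. Its argument "moves" is a list of rows, each an object of numbers: "claw": the closure, from -1 (fully open) to 1 (shut); "dx", "dy", "dz": the shift along the tool's x, y, z in units of 20 mm (1.0 is 20 mm); "yaw": the turn about the tool's z in units of 0.15 rad (1.0 is 0.15 rad). In form: [{"claw": .., "dx": .., "dy": .., "dz": .., "yaw": ..}, ...]. A call has 1 to 5 rows; each row shifts and turns the pose as measured when the row begins, along the tool's axes as they then stand; what a row does not reach is not made up. A row lasts 1/8 s, in which the tool goes at most 62.5 mm and 10.7 degrees, less where a joint would pass 70% of its speed; a pose out of reach is approached as far as the arm can. A call with a number of a shift or a turn outside -1 to 1 is refused whole. A call with a gripper value outside its range is refused whole. The fingers move at their own pace and stop on an object; "grip_force" is the grip in N (left out, the last holds). Time passes only in rows, so rows that do not move let the fingers close. It gives the time, the measured TCP pose, the force and the opening at its end, in the units of the state.
- telemetry.state(): the state, without advancing time (a new reading comes with each control period).
- grab_frame(name): name is "scene" or "side" or "wrist"; returns a dict with "color" (400x640x3 uint8, blue, green, red), "vertical_fov" (degrees; the focal length in pixels is half the picture's height over the tangent of half this angle, whatever the lens; pixels are square), "cx", "cy" (the principal point, pixels), "pose" (4x4, takes a point from camera to world coordinates). Camera axes: x right, y down, z forward; pixel columns grow to the right and rows downward; lengths in mm; the calibration is good to about 2 mm. A picture is of the moment at which its call begins. There is no depth.
- job.job_done(): hands the job in, once; it reports no verdict.
The state is a dict: "time_s": time; "qpos": joint angles; "qvel": joint speeds; "effort": joint torques, N m; "ee_pos": TCP position; "ee_rot": TCP orientation; "force": force on the tool from outside, world axes, zero at the start; "torque": the same for the moment, N m; "gripper_width": finger opening in mm.
Only numpy, scipy, OpenCV 4.12 (cv2) and the standard library are available. Lean on these libraries where they do the work, as an engineer would, in place of code of your own. Each camera call takes 0.05 s, during which the arm holds its last target.

## Task

Change over the two lamp burn-in chambers on the bench: the wide chamber has finished its run, so pull its door down until it lies fully open; the narrow chamber is loaded for the next run, so push its lowered door back up until it is fully shut. Leave both doors at rest like that.

Things in the scene. Friction and masses are not known exactly. Their poses are not given: they have to be found in the camera images.
- wide_door (a joint): Door angle of the wide chamber, rad: 0 shut (upright), 1.571 open (level, a stop), swinging down and out to the robot. Chamber: fixed dark brown steel box 280 wide, 200 deep, roof 190 mm high, left or right on the bench. Door 268 x 125 tall, 12 mm thick, 0.45 kg; hinge line on its lower edge, 65 mm above the table. Stiff hinge: it stays where left; 2 to 8 N at the bar move it. Starts at 0 to 0.3.
- wide_handle (a point): Middle of the wide door's handle bar: round steel, 12 mm thick, level, 130 mm between its end posts, standing 55 mm off the door's free edge in the door's plane (gap 49 mm), 180 mm from the hinge line. So 245 mm above the table when shut, 65 when open; pinch it from above. Axes: y along the bar, z from hinge line to bar (up when shut), x square to the door, into the chamber when shut.
- narrow_door (a joint): Door angle of the narrow chamber, rad: 0 shut (upright), 1.571 open (level, a stop), swinging down and out to the robot. Chamber: fixed dark brown steel box 180 wide, 200 deep, roof 190 mm high, left or right on the bench. Door 168 x 125 tall, 12 mm thick, 0.45 kg; hinge line on its lower edge, 65 mm above the table. Stiff hinge: it stays where left; 2 to 8 N at the bar move it. Starts at 1.15 to 1.5.
- narrow_handle (a point): Middle of the narrow door's handle bar: round steel, 12 mm thick, level, 130 mm between its end posts, standing 55 mm off the door's free edge in the door's plane (gap 49 mm), 180 mm from the hinge line. So 245 mm above the table when shut, 65 when open; pinch it from above. Axes: y along the bar, z from hinge line to bar (up when shut), x square to the door, into the chamber when shut.

How it is judged (in metres and radians):
At the end, for the whole second after the job is handed in: The wide chamber's door stands within 10 degrees of fully open (joint above 1.39 rad), the narrow chamber's door within 10 degrees of shut (joint below 0.175 rad), and both doors are at rest (below 0.05 rad/s) (value of joint wide_door above 1.39 rad and value of joint narrow_door below 0.175 rad and velocity of joint wide_door between -0.05 and 0.05 rad/s and velocity of joint narrow_door between -0.05 and 0.05 rad/s); the robot touches nothing.
It also fails if it takes over 58 s, if anything falls off the work surface, if the arm or the gripper's body presses on something with over 40 N, if the wrist force passes 120 N, or if a joint passes its speed limit or range.

## Working session

There is one attempt and no reset: what is moved stays moved. The work goes in short steps, Python scripts to look and compute and a tool call to move; the robot and the scene stay as the last step left them, time stands still between calls to the robot, and variables do not carry over. Pictures are saved under pics/ and viewed, and the job is handed in when it is done.

Besides the shell and the picture viewer there is one more tool, called after "Call:" by a JSON object that holds its "method" and its "body". drive_tool: Moves the arm, as the interface text tells. Its arguments: {"type":"object","properties":{"moves":{"type":"array"},"grip_force":{"type":"number"}},"required":["moves"]}

```bash
mkdir -p pics; ls; python3 - <<'E'
from workcell import telemetry, grab_frame, job
import cv2
print(telemetry.state())
for n in ("scene","side","wrist"):
    f=grab_frame(n); cv2.imwrite(f"pics/{n}0.png",f["color"]); print(n,f["vertical_fov"],f["cx"],f["cy"],f["pose"])
E
```

```text
pics
{'time_s': 0.0, 'qpos': array([ 6.43996996e+01,  1.83516007e+01,  8.97062475e+01,  3.42243810e-04,
        7.20407102e+01, -1.14638314e+00]), 'qvel': array([-0.13090688, -0.10665636, -0.15767077,  0.07619606, -0.13342622,
       -0.02194659]), 'effort': array([-6.97419200e-04, -4.12458873e+01, -2.31970274e+01,  7.26162409e-02,
        4.55393479e-02, -1.43136972e-04]), 'ee_pos': array([237.8191926 , 522.97947724, 213.1217313 ]), 'ee_rot': array([-1.79901468e+02, -2.29716053e-03,  1.55545975e+02]), 'force': array([ 0.15992285, -0.30182449,  0.51654519]), 'torque': array([-0.01254811, -0.0190958 ,  0.01634483]), 'gripper_width': 91.16019856022787}
scene 51.878355304625856 309.38069187507784 195.64123915462287 [[-2.82296624e-01  8.68185169e-01 -4.08121463e-01  9.22088534e+02]
 [ 9.59322203e-01  2.56844087e-01 -1.17183724e-01  1.07841868e+02]
 [ 3.08641339e-03 -4.24600551e-01 -9.05375528e-01  8.84004908e+02]
 [ 0.00000000e+00  0.00000000e+00  0.00000000e+00  1.00000000e+00]]
side 53.44346386029898 326.54021304354734 195.0152366131509 [[-3.47595670e-01  8.38121155e-01 -4.20392887e-01  8.80469703e+02]
 [ 9.37636969e-01  3.12498319e-01 -1.52255426e-01  9.78384563e+01]
 [ 3.76357647e-03 -4.47099239e-01 -8.94476442e-01  7.84360848e+02]
 [ 0.00000000e+00  0.00000000e+00  0.00000000e+00  1.00000000e+00]]
wrist 66.25651089095723 322.70229492791765 200.24530555255626 [[ 4.13275927e-01  8.81766051e-01  2.27357955e-01  1.75092798e+02]
 [ 9.10603783e-01 -3.99654615e-01 -1.05247034e-01  5.52262519e+02]
 [-1.93860525e-03  2.50529080e-01 -9.68107134e-01  3.84243927e+02]
 [ 0.00000000e+00  0.00000000e+00  0.00000000e+00  1.00000000e+00]]
```

View pics/scene0.png

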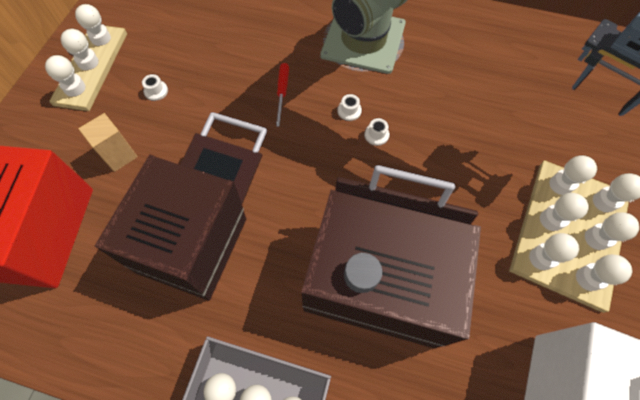

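View pics/side0.png

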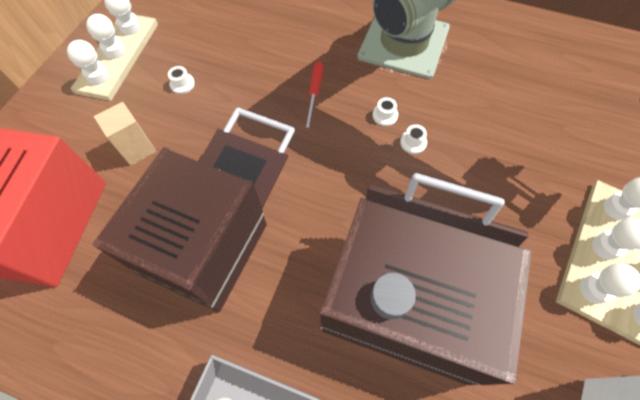

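View pics/wrist0.png

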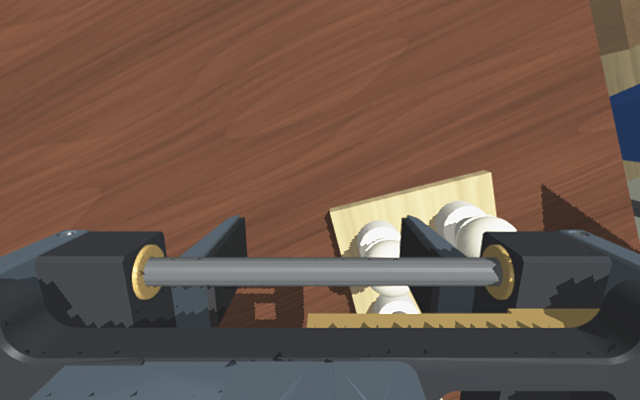

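```bash
python3 - <<'E'
import cv2
a=cv2.imread("pics/scene0.png"); b=cv2.imread("pics/side0.png")
def c(im,x,y,w,h,n,s=4): cv2.imwrite(n,cv2.resize(im[y:y+h,x:x+w],None,fx=s,fy=s,interpolation=cv2.INTER_CUBIC))
c(a,95,105,180,145,"pics/c1.png"); c(a,295,155,195,145,"pics/c2.png")
c(b,95,100,200,145,"pics/c3.png"); c(b,320,165,200,145,"pics/c4.png")
E
```

```text
(no output)
```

View pics/c1.png

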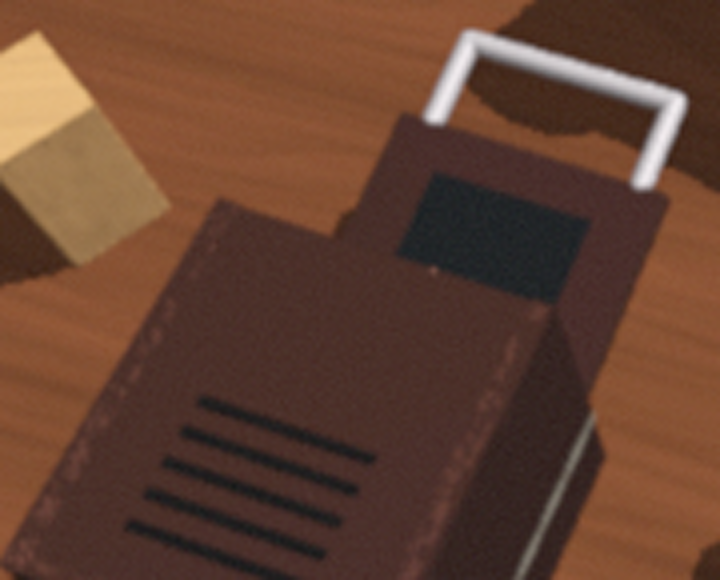

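View pics/c2.png

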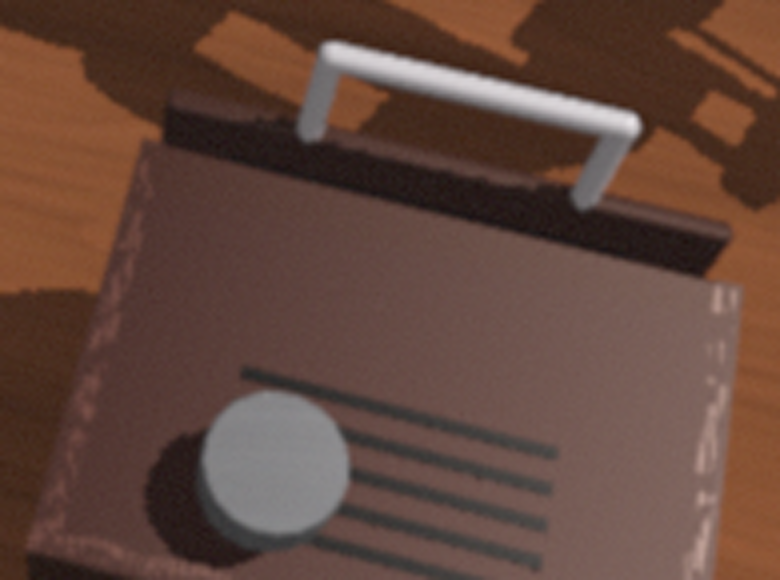

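View pics/c3.png

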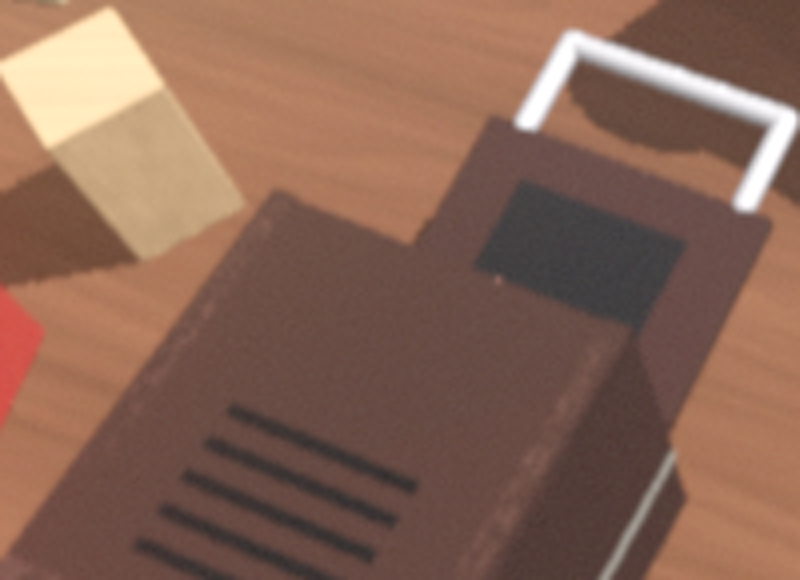

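View pics/c4.png

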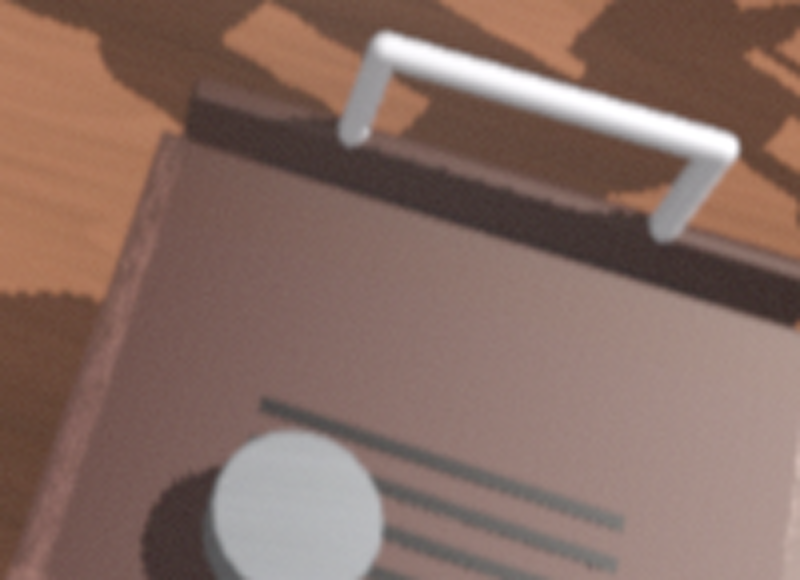

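```bash
cat > h.py <<'E'
import numpy as np
from workcell import telemetry, grab_frame, job
from scipy.optimize import least_squares
def ray(f,p):
    fl=200/np.tan(np.radians(f["vertical_fov"]/2)); d=np.array([(p[0]-f["cx"])/fl,(p[1]-f["cy"])/fl,1.])
    P=np.array(f["pose"]); d=P[:3,:3]@d; return P[:3,3],d/np.linalg.norm(d)
def atz(f,p,z):
    o,d=ray(f,p); return o+d*(z-o[2])/d[2]
def tri(fs,ps):
    A=0;b=0
    for f,p in zip(fs,ps):
        o,d=ray(f,p); M=np.eye(3)-np.outer(d,d); A=A+M; b=b+M@o
    return np.linalg.solve(A,b)
def proj(f,X):
    fl=200/np.tan(np.radians(f["vertical_fov"]/2));P=np.array(f["pose"]); c=P[:3,:3].T@(np.array(X)-P[:3,3]); return c[:2]/c[2]*fl+[f["cx"],f["cy"]]
E
python3 - <<'E'
from h import *
s=grab_frame("scene"); d=grab_frame("side"); fs=[s,d]
np.set_printoptions(precision=1,suppress=True)
pts={"narrow":dict(bar=[[(212.2,115),(238.7,110.5)],[(265,130.5),(292.5,129.5)]],roof=[[(150.5,155.5),(164.5,148)],[(232.5,182),(253,183.7)]]),
"wide":dict(bar=[[(377.5,168),(416.2,176)],[(453,186),(502.5,202)]],roof=[[(332,190.5),(362.5,199.2)],[(480,226.7),None]])}
W={"narrow":180,"wide":280}
for k,v in pts.items():
    R=[]
    for c in v["roof"]:
        r=[atz(f,p,190) for f,p in zip(fs,c) if p]; print(k,"roof",*r); R.append(np.mean(r,0))
    print("width",np.linalg.norm(R[1]-R[0]), "dir",np.degrees(np.arctan2(*(R[1]-R[0])[:2])))
    for c in v["bar"]: print("bar tri",tri(fs,c))
    # model: front-mid (x,y), yaw, theta, bar length fixed 130
    def model(q):
        x,y,a,t,off=q; ca,sa=np.cos(a),np.sin(a); out=np.array([-ca,-sa]); lat=np.array([-sa,ca])
        B=[];F=[]
        for sg in(-1,1):
            h=np.array([x,y])+out*(180*np.sin(t)+off)+lat*sg*65
            B.append([*h,65+180*np.cos(t)]); F.append([*(np.array([x,y])+lat*sg*W[k]/2),190])
        return B,F
    def res(q):
        B,F=model(q); r=[]
        for X,c in list(zip(B,v["bar"]))+list(zip(F,v["roof"])):
            for f,p in zip(fs,c):
                if p: r+=list(proj(f,X)-p)
        return np.array(r+[(q[4])/6.])
    m=(R[0]+R[1])/2
    o=least_squares(res,[m[0],m[1],0,.2 if k=="wide" else 1.3,0],loss="soft_l1")
    print(k,"x,y",o.x[:2],"yaw",np.degrees(o.x[2]),"theta %.3f off %.1f"%tuple(o.x[3:])); print("res",res(o.x)); B=np.array(model(o.x)[0]);print("bar mid",B.mean(0)); print(B)
E
```

```text
narrow roof [ 614.2 -303.7  190. ] [ 614.1 -305.2  190. ]
narrow roof [ 623.2 -129.6  190. ] [ 624.6 -127.6  190. ]
width 176.09938238144974 dir 3.1598529297880322
bar tri [ 422.3 -276.7   81.1]
bar tri [ 473.2 -120.4  152.8]
narrow x,y [ 618.9 -216.3] yaw -3.3275465601444005 theta 1.411 off 8.1
res [ 0.4 -0.3 -0.1 -0.2 -0.9  0.  -0.   0.6 -1.  -0.5 -0.3 -0.4  1.4  0.8
  0.7 -0.   1.3]
bar mid [ 433.4 -205.5   93.7]
[[ 429.6 -270.4   93.7]
 [ 437.2 -140.6   93.7]]
wide roof [587.   55.7 190. ] [587.5  55.5 190. ]
wide roof [581.3 330.5 190. ]
width 274.95186477335716 dir -1.2384106299537097
bar tri [550.2 125.3 249.5]
bar tri [540.8 261.  237.4]
wide x,y [583.9 194.2] yaw 1.2635467678053875 theta 0.211 off 2.0
res [ 1.4  0.4  1.6  1.  -1.  -0.5 -1.  -0.4 -0.7 -0.2 -0.6 -0.5  2.1  0.3
  0.3]
bar mid [544.2 193.3 241. ]
[[545.6 128.4 241. ]
 [542.7 258.3 241. ]]
```

```bash
cat >> h.py <<'E'
def go(t,yaw=None):
    s=telemetry.state(); p=s["ee_pos"]; Y=np.radians(s["ee_rot"][2]); d=np.array(t)-p
    print("t %.2f pos"%s["time_s"],p.round(1),"rot",s["ee_rot"].round(1),"F",s["force"].round(1),"w %.1f"%s["gripper_width"])
    # after turning to yaw, axes:
    Y2=Y if yaw is None else np.radians(yaw)
    for n,y in (("now",Y),("final",Y2)):
        print(n,"units dx %.2f dy %.2f dz %.2f"%((d[0]*np.cos(y)+d[1]*np.sin(y))/20,(d[0]*np.sin(y)-d[1]*np.cos(y))/20,-d[2]/20), end=" ")
    print("yaw units %.2f"%(-(Y2-Y)/.15), "q",s["qpos"].round(0))
E
```

Call:
{"method": "drive_tool", "body": {"moves": [{"claw": -0.1,"dx": 0,"dy": 0,"dz": -1,"yaw": 1},{"claw": -0.1,"dx": 0,"dy": 0,"dz": -1,"yaw": 1},{"claw": -0.1,"dx": 0,"dy": 0,"dz": -1,"yaw": 1},{"claw": -0.1,"dx": 0,"dy": 0,"dz": -1,"yaw": 1},{"claw": -0.1,"dx": 0,"dy": 0,"dz": -1,"yaw": 1}]}}

```text
time_s: 0.88
ee_pos: [237.3, 522.0, 313.5]
ee_rot: [-179.7, 0.3, 111.2]
force: [0.2, 0.5, -0.0]
gripper_width: 50.4
```

```bash
python3 -c "
from h import *
go([544,193,300],91.3)"
```

```text
t 0.88 pos [237.3 522.  313.5] rot [-179.7    0.3  111.2] F [ 0.2  0.5 -0. ] w 50.4
now units dx -20.88 dy 8.36 dz 0.67 final units dx -16.79 dy 14.96 dz 0.67 yaw units 2.31 q [64. 16. 79. -0. 86. 43.]
```

Call:
{"method": "drive_tool", "body": {"moves": [{"claw": -0.1,"dx": -0.8,"dy": 0.5,"dz": 0,"yaw": 0.8},{"claw": -0.1,"dx": -0.8,"dy": 0.5,"dz": 0,"yaw": 0.8},{"claw": -0.1,"dx": -0.8,"dy": 0.6,"dz": 0,"yaw": 0.7},{"claw": -0.1,"dx": -0.9,"dy": 0.8,"dz": 0,"yaw": 0},{"claw": -0.1,"dx": -0.9,"dy": 0.8,"dz": 0,"yaw": 0}]}}

```text
time_s: 1.5
ee_pos: [313.5, 447.2, 314.9]
ee_rot: [-179.9, 0.2, 90.9]
force: [-1.2, 0.7, 1.2]
gripper_width: 50.0
```

Call:
{"method": "drive_tool", "body": {"moves": [{"claw": -0.1,"dx": -1,"dy": 0.95,"dz": 0,"yaw": 0},{"claw": -0.1,"dx": -1,"dy": 0.95,"dz": 0,"yaw": 0},{"claw": -0.1,"dx": -1,"dy": 0.95,"dz": 0,"yaw": 0},{"claw": -0.1,"dx": -1,"dy": 0.95,"dz": 0,"yaw": 0},{"claw": -0.1,"dx": -1,"dy": 0.95,"dz": 0,"yaw": 0}]}}

```text
time_s: 2.12
ee_pos: [412.4, 345.0, 314.5]
ee_rot: [-179.8, 0.3, 90.9]
force: [-0.2, -0.8, 0.6]
gripper_width: 50.1
```

Call:
{"method": "drive_tool", "body": {"moves": [{"claw": -0.1,"dx": -1,"dy": 0.95,"dz": 0,"yaw": 0},{"claw": -0.1,"dx": -1,"dy": 0.95,"dz": 0,"yaw": 0},{"claw": -0.1,"dx": -1,"dy": 0.95,"dz": 0,"yaw": 0},{"claw": -0.1,"dx": -1,"dy": 0.95,"dz": 0,"yaw": 0},{"claw": -0.1,"dx": -1,"dy": 0.95,"dz": 0,"yaw": 0}]}}

```text
time_s: 2.75
ee_pos: [511.6, 242.7, 314.0]
ee_rot: [-179.7, 0.3, 90.9]
force: [-0.8, -0.6, -0.0]
gripper_width: 50.2
```

```bash
python3 -c "
from h import *
go([544,193,300],91.3)"
```

```text
t 2.75 pos [511.6 242.7 314. ] rot [-179.7    0.3   90.9] F [-0.8 -0.6 -0. ] w 50.2
now units dx -2.51 dy 1.58 dz 0.70 final units dx -2.52 dy 1.56 dz 0.70 yaw units -0.05 q [24. 15. 80. -0. 85. 23.]
```

Move over the bar, then look before descending.

Call:
{"method": "drive_tool", "body": {"moves": [{"claw": -0.1,"dx": -0.9,"dy": 0.6,"dz": 0.3,"yaw": 0},{"claw": -0.1,"dx": -0.9,"dy": 0.6,"dz": 0.4,"yaw": 0},{"claw": -0.1,"dx": -0.7,"dy": 0.4,"dz": 0.3,"yaw": 0}]}}

```text
time_s: 3.12
ee_pos: [546.1, 190.8, 293.4]
ee_rot: [-179.8, 0.3, 90.8]
force: [-0.6, 0.2, -0.0]
gripper_width: 50.4
```

```bash
python3 - <<'E'
from h import *
import cv2
go([544,193,222],91.3)
for n in("wrist","side"):
    f=grab_frame(n); cv2.imwrite(f"pics/{n}1.png",f["color"]); print(proj(f,[544,193,241]))
    print(atz(f,(320,200),241))
E
```

```text
t 3.12 pos [546.1 190.8 293.4] rot [-179.8    0.3   90.8] F [-0.6  0.2 -0. ] w 50.4
now units dx 0.11 dy -0.10 dz 3.57 final units dx 0.11 dy -0.10 dz 3.57 yaw units -0.05 q [18. 17. 81. -0. 83. 17.]
[318.66259378 212.7821031 ]
[544.88615936 203.07774519 241.        ]
[458.84343096 188.96946414]
[636.50795724  -1.0189772  241.        ]
```

View pics/wrist1.png

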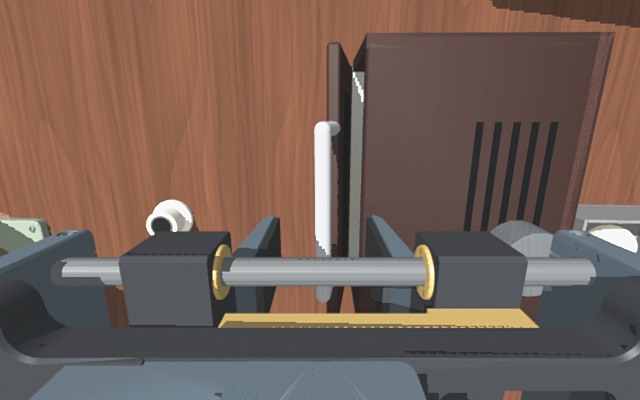

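View pics/side1.png

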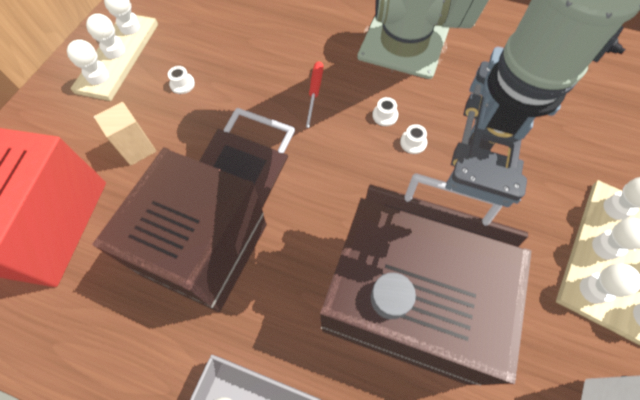

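The wrist view shows the bar at column about 322 (predicted 319), midway between the fingers (columns 278 and 370). Descending and pinching.

Call:
{"method": "drive_tool", "body": {"moves": [{"claw": -0.1,"dx": 0,"dy": 0,"dz": 0.9,"yaw": 0},{"claw": -0.1,"dx": 0,"dy": 0,"dz": 0.9,"yaw": 0},{"claw": -0.1,"dx": 0,"dy": 0,"dz": 0.9,"yaw": 0},{"claw": -0.1,"dx": 0,"dy": 0,"dz": 0.8,"yaw": 0}]}}

```text
time_s: 3.72
ee_pos: [545.4, 193.0, 223.8]
ee_rot: [-179.9, 0.1, 90.8]
force: [-0.4, 0.8, -0.0]
gripper_width: 50.1
```

Call:
{"method": "drive_tool", "body": {"moves": [{"claw": 0.5,"dx": 0,"dy": 0,"dz": 0,"yaw": 0},{"claw": 0.8,"dx": 0,"dy": 0,"dz": 0,"yaw": 0},{"claw": 1,"dx": 0,"dy": 0,"dz": 0,"yaw": 0},{"claw": 1,"dx": 0,"dy": 0,"dz": 0,"yaw": 0}], "grip_force": 15}}

```text
time_s: 4.22
ee_pos: [545.1, 194.6, 225.5]
ee_rot: [180.0, 0.0, 90.9]
force: [0.2, 0.2, -1.4]
gripper_width: 13.1
```

```bash
python3 - <<'E'
from h import *
go([544,193,222])
E
```

```text
t 4.22 pos [545.1 194.6 225.5] rot [180.    0.   90.9] F [ 0.2  0.2 -1.4] w 13.1
now units dx -0.08 dy -0.06 dz 0.17 final units dx -0.08 dy -0.06 dz 0.17 yaw units -0.00 q [19. 18. 88. -0. 74. 18.]
```

Call:
{"method": "drive_tool", "body": {"moves": [{"claw": 1,"dx": 0,"dy": -0.87,"dz": 0.23,"yaw": 0},{"claw": 1,"dx": 0,"dy": -0.84,"dz": 0.32,"yaw": 0},{"claw": 1,"dx": 0,"dy": -0.81,"dz": 0.4,"yaw": 0},{"claw": 1,"dx": 0,"dy": -0.76,"dz": 0.48,"yaw": 0}]}}

```text
time_s: 4.72
ee_pos: [487.9, 193.8, 204.0]
ee_rot: [178.5, -0.1, 90.9]
force: [-1.3, -1.6, 7.5]
gripper_width: 11.7
```

```bash
python3 - <<'E'
from h import *
p=telemetry.state()["ee_pos"]; go(p)
for hx in(582,586): print(hx,np.hypot(hx-p[0],p[2]+19-65),np.arctan2(hx-p[0],p[2]+19-65))
E
```

```text
t 4.72 pos [487.9 193.8 204. ] rot [ 1.785e+02 -1.000e-01  9.090e+01] F [-1.3 -1.6  7.5] w 11.7
now units dx 0.00 dy 0.00 dz -0.00 final units dx 0.00 dy 0.00 dz -0.00 yaw units -0.00 q [21. 13. 98. -0. 67. 20.]
582 183.93948736381842 0.5372894664405107
586 186.01846809260553 0.5557639328040249
```

Call:
{"method": "drive_tool", "body": {"moves": [{"claw": 1,"dx": 0,"dy": -0.75,"dz": 0.52,"yaw": 0},{"claw": 1,"dx": 0,"dy": -0.69,"dz": 0.58,"yaw": 0},{"claw": 1,"dx": 0,"dy": -0.63,"dz": 0.65,"yaw": 0},{"claw": 1,"dx": 0,"dy": -0.56,"dz": 0.71,"yaw": 0}]}}

```text
time_s: 5.22
ee_pos: [436.9, 193.0, 159.7]
ee_rot: [177.9, -0.3, 90.9]
force: [-3.7, -0.6, 7.1]
gripper_width: 11.6
```

```bash
python3 - <<'E'
from h import *
p=telemetry.state()["ee_pos"]; go(p)
for hx in(582,586): print(hx,np.hypot(hx-p[0],p[2]+19-65),np.arctan2(hx-p[0],p[2]+19-65))
E
```

```text
t 5.22 pos [436.9 193.  159.7] rot [177.9  -0.3  90.9] F [-3.7 -0.6  7.1] w 11.6
now units dx 0.00 dy 0.00 dz -0.00 final units dx 0.00 dy 0.00 dz -0.00 yaw units -0.00 q [ 23.  11. 108.  -1.  59.  22.]
582 184.3250427454169 0.9058701807769457
586 187.4891365953589 0.9190340119263036
```

Call:
{"method": "drive_tool", "body": {"moves": [{"claw": 1,"dx": 0,"dy": -0.5,"dz": 0.77,"yaw": 0},{"claw": 1,"dx": 0,"dy": -0.42,"dz": 0.81,"yaw": 0},{"claw": 1,"dx": 0,"dy": -0.33,"dz": 0.85,"yaw": 0},{"claw": 1,"dx": 0,"dy": -0.24,"dz": 0.88,"yaw": 0}]}}

```text
time_s: 5.72
ee_pos: [402.7, 192.3, 94.1]
ee_rot: [178.4, -0.3, 90.8]
force: [-3.9, 0.8, 3.1]
gripper_width: 11.6
```

```bash
python3 - <<'E'
from h import *
p=telemetry.state()["ee_pos"]; go(p)
for hx in(582,586): print(hx,np.hypot(hx-p[0],p[2]+19-65),np.arctan2(hx-p[0],p[2]+19-65))
E
```

```text
t 5.72 pos [402.7 192.3  94.1] rot [178.4  -0.3  90.8] F [-3.9  0.8  3.1] w 11.6
now units dx 0.00 dy 0.00 dz -0.00 final units dx 0.00 dy 0.00 dz -0.00 yaw units -0.00 q [ 24.  13. 117.  -0.  48.  24.]
582 185.6362924993234 1.3086274737977843
586 189.5024487903781 1.3140981618622989
```

Call:
{"method": "drive_tool", "body": {"moves": [{"claw": 1,"dx": 0,"dy": -0.1,"dz": 0.8,"yaw": 0},{"claw": 1,"dx": 0,"dy": 0,"dz": 0.8,"yaw": 0},{"claw": 1,"dx": 0,"dy": 0,"dz": 0.4,"yaw": 0}]}}

```text
time_s: 6.1
ee_pos: [395.1, 192.2, 52.9]
ee_rot: [179.1, -0.3, 90.7]
force: [-2.1, 0.3, 2.9]
gripper_width: 11.6
```

Call:
{"method": "drive_tool", "body": {"moves": [{"claw": 1,"dx": 0,"dy": 0,"dz": 0.3,"yaw": 0},{"claw": 1,"dx": 0,"dy": 0,"dz": 0.3,"yaw": 0}]}}

```text
time_s: 6.35
ee_pos: [394.6, 192.2, 40.7]
ee_rot: [179.2, -0.2, 90.8]
force: [-3.7, -0.7, 1.5]
gripper_width: 11.2
```

```bash
python3 - <<'E'
from h import *
import cv2
p=telemetry.state()["ee_pos"]; go(p)
for n in("wrist","side"):
    f=grab_frame(n); cv2.imwrite(f"pics/{n}2.png",f["color"])
E
```

```text
t 6.35 pos [394.6 192.2  40.7] rot [179.2  -0.2  90.8] F [-3.7 -0.7  1.5] w 11.2
now units dx 0.00 dy 0.00 dz -0.00 final units dx 0.00 dy 0.00 dz -0.00 yaw units -0.00 q [ 25.  17. 121.  -0.  41.  24.]
```

View pics/side2.png

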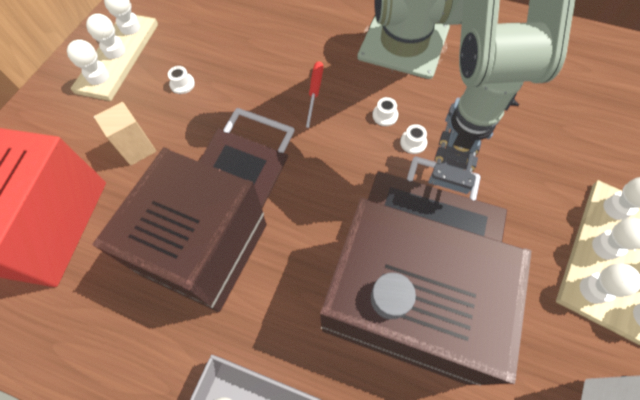

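Call:
{"method": "drive_tool", "body": {"moves": [{"claw": 1,"dx": 0,"dy": 0,"dz": 0.3,"yaw": 0},{"claw": 1,"dx": 0,"dy": 0,"dz": 0,"yaw": 0}]}}

```text
time_s: 6.7
ee_pos: [394.7, 192.2, 35.5]
ee_rot: [179.2, -0.3, 90.7]
force: [-1.8, 1.9, -5.6]
gripper_width: 11.7
```

```bash
python3 - <<'E'
from h import *
import cv2
p=telemetry.state()["ee_pos"]; go(p)
f=grab_frame("side"); cv2.imwrite("pics/c5.png",cv2.resize(f["color"][130:260,360:540],None,fx=4,fy=4,interpolation=cv2.INTER_CUBIC))
f=grab_frame("scene"); cv2.imwrite("pics/c6.png",cv2.resize(f["color"][120:250,300:480],None,fx=4,fy=4,interpolation=cv2.INTER_CUBIC))
E
```

```text
t 6.70 pos [394.7 192.2  35.5] rot [179.2  -0.3  90.7] F [-1.8  1.9 -5.6] w 11.7
now units dx 0.00 dy 0.00 dz -0.00 final units dx 0.00 dy 0.00 dz -0.00 yaw units -0.00 q [ 25.  18. 121.  -0.  40.  24.]
```

View pics/c5.png

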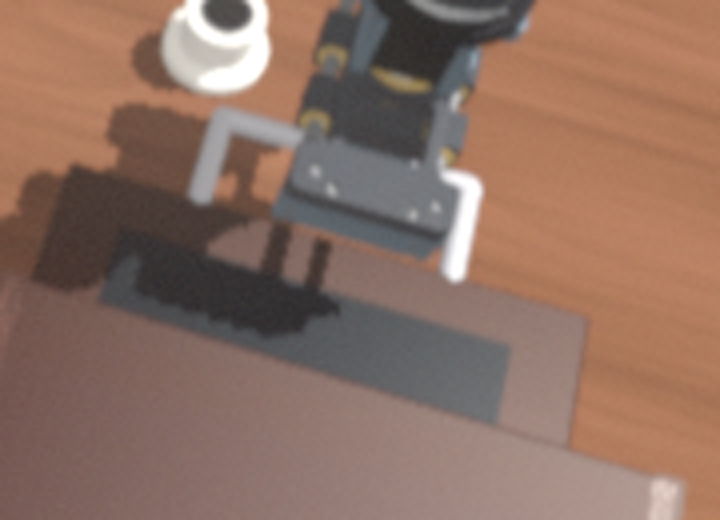

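View pics/c6.png

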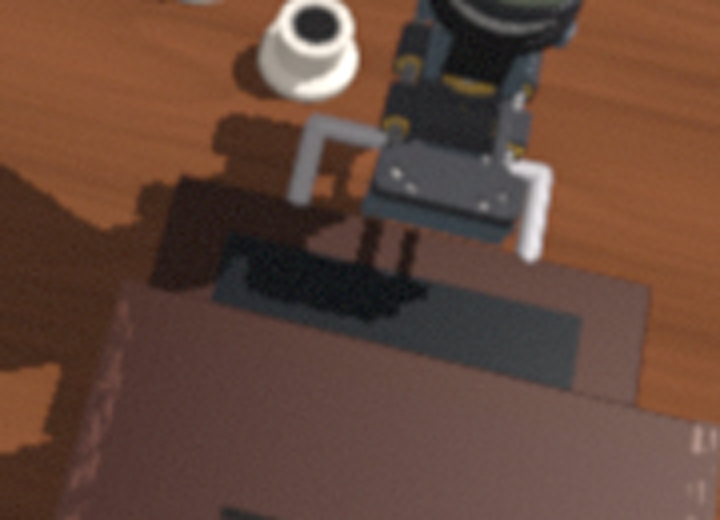

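```bash
python3 - <<'E'
from h import *
np.set_printoptions(precision=1,suppress=True)
s=grab_frame("scene"); d=grab_frame("side"); 
for f,L,R in((s,(378.7,150.5),(436.2,162.5)),(d,(414.5,158.7),(478.7,175.7))):
    for z in(65,80,95):
        a,b=atz(f,L,z),atz(f,R,z); print(z,a,b,"len",np.linalg.norm(a-b),(a+b)/2)
E
```

```text
65 [396.2 123.4  65. ] [390.2 256.6  65. ] len 133.24371007547586 [393.2 190.   65. ]
80 [405.9 123.2  80. ] [399.9 253.8  80. ] len 130.80336370880875 [402.9 188.5  80. ]
95 [415.5 122.9  95. ] [409.7 251.1  95. ] len 128.3630173421416 [412.6 187.   95. ]
65 [396.3 120.4  65. ] [389.8 256.1  65. ] len 135.81315461198218 [393.1 188.3  65. ]
80 [406.4 120.   80. ] [400.1 252.8  80. ] len 132.98119993159352 [403.2 186.4  80. ]
95 [416.5 119.5  95. ] [410.3 249.5  95. ] len 130.14924525120492 [413.4 184.5  95. ]
```

Bar at z≈65–68 both by cameras and gripper x: door at its stop. Release and retreat.

Call:
{"method": "drive_tool", "body": {"moves": [{"claw": -0.1,"dx": 0,"dy": 0,"dz": 0,"yaw": 0},{"claw": -0.1,"dx": 0,"dy": 0,"dz": 0,"yaw": 0},{"claw": -0.1,"dx": 0,"dy": 0,"dz": 0,"yaw": 0}]}}

```text
time_s: 7.28
ee_pos: [398.0, 192.9, 36.4]
ee_rot: [178.8, -0.3, 90.7]
force: [-1.2, 0.6, -0.1]
gripper_width: 38.9
```

Call:
{"method": "drive_tool", "body": {"moves": [{"claw": -0.1,"dx": 0,"dy": 0,"dz": -0.8,"yaw": 0},{"claw": -0.1,"dx": 0,"dy": 0,"dz": -0.8,"yaw": 0},{"claw": -0.1,"dx": 0,"dy": 0,"dz": -1,"yaw": 0},{"claw": -0.1,"dx": 0,"dy": 0,"dz": -1,"yaw": 0},{"claw": -0.1,"dx": 0,"dy": 0,"dz": -1,"yaw": 0}]}}

```text
time_s: 7.9
ee_pos: [396.8, 192.0, 130.2]
ee_rot: [178.8, -0.3, 90.7]
force: [0.7, 0.5, -0.4]
gripper_width: 49.9
```

Call:
{"method": "drive_tool", "body": {"moves": [{"claw": -0.1,"dx": 0.3,"dy": 0,"dz": -1,"yaw": 0},{"claw": -0.1,"dx": 0.8,"dy": 0,"dz": -1,"yaw": 0},{"claw": -0.1,"dx": 1,"dy": 0,"dz": -1,"yaw": 0},{"claw": -0.1,"dx": 1,"dy": 0,"dz": 0,"yaw": 0},{"claw": -0.1,"dx": 1,"dy": 0,"dz": 0,"yaw": 0}]}}

```text
time_s: 8.52
ee_pos: [396.7, 275.4, 195.5]
ee_rot: [178.3, -0.5, 90.6]
force: [0.4, -0.6, -0.1]
gripper_width: 50.6
```

```bash
python3 - <<'E'
from h import *
import cv2
go([433,-205,180],86.7)
f=grab_frame("side"); cv2.imwrite("pics/side3.png",f["color"])
E
```

```text
t 8.53 pos [396.7 275.4 195.5] rot [178.3  -0.5  90.6] F [ 0.4 -0.6 -0.1] w 50.6
now units dx -24.03 dy 1.58 dz 0.77 final units dx -23.87 dy 3.19 dz 0.77 yaw units 0.45 q [ 34.  10. 104.  -1.  64.  33.]
```

View pics/side3.png

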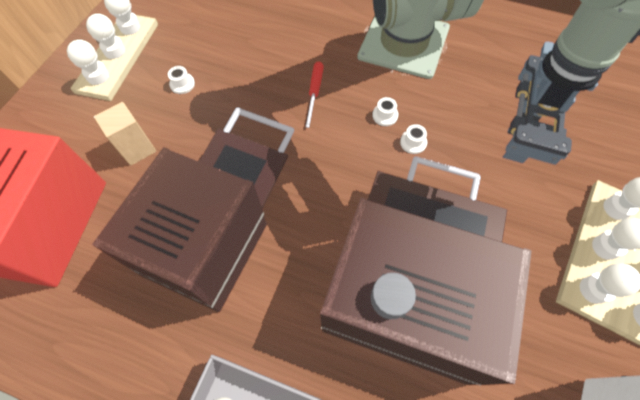

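Wide door is open, level. I moved +y by a wrong sign on dx (harmless); now heading −y.

Call:
{"method": "drive_tool", "body": {"moves": [{"claw": -0.1,"dx": -1,"dy": 0,"dz": -0.2,"yaw": 0.2},{"claw": -0.1,"dx": -1,"dy": 0,"dz": -0.2,"yaw": 0.2},{"claw": -0.1,"dx": -1,"dy": 0.1,"dz": 0,"yaw": 0},{"claw": -0.1,"dx": -1,"dy": 0.1,"dz": 0,"yaw": 0},{"claw": -0.1,"dx": -1,"dy": 0.1,"dz": 0,"yaw": 0}]}}

```text
time_s: 9.2
ee_pos: [398.5, 168.3, 203.5]
ee_rot: [178.3, -0.6, 86.7]
force: [0.0, 0.3, 0.7]
gripper_width: 50.1
```

Call:
{"method": "drive_tool", "body": {"moves": [{"claw": -0.1,"dx": -1,"dy": 0.1,"dz": 0,"yaw": 0},{"claw": -0.1,"dx": -1,"dy": 0.1,"dz": 0,"yaw": 0},{"claw": -0.1,"dx": -1,"dy": 0.1,"dz": 0,"yaw": 0},{"claw": -0.1,"dx": -1,"dy": 0.1,"dz": 0,"yaw": 0},{"claw": -0.1,"dx": -1,"dy": 0.1,"dz": 0,"yaw": 0}]}}

```text
time_s: 9.82
ee_pos: [398.4, 55.2, 204.2]
ee_rot: [178.2, -0.4, 85.9]
force: [0.8, 0.1, 0.3]
gripper_width: 50.2
```

Call:
{"method": "drive_tool", "body": {"moves": [{"claw": -0.1,"dx": -1,"dy": 0.1,"dz": 0,"yaw": 0},{"claw": -0.1,"dx": -1,"dy": 0.1,"dz": 0,"yaw": 0},{"claw": -0.1,"dx": -1,"dy": 0.1,"dz": 0,"yaw": 0},{"claw": -0.1,"dx": -1,"dy": 0.1,"dz": 0,"yaw": 0},{"claw": -0.1,"dx": -1,"dy": 0.1,"dz": 0,"yaw": 0}]}}

```text
time_s: 10.45
ee_pos: [394.3, -56.3, 205.1]
ee_rot: [178.2, -0.3, 85.1]
force: [0.4, -0.2, 0.8]
gripper_width: 50.2
```

Call:
{"method": "drive_tool", "body": {"moves": [{"claw": -0.1,"dx": -1,"dy": 0.1,"dz": 0,"yaw": 0},{"claw": -0.1,"dx": -1,"dy": 0.1,"dz": 0,"yaw": 0},{"claw": -0.1,"dx": -1,"dy": 0.1,"dz": 0,"yaw": 0},{"claw": -0.1,"dx": -1,"dy": 0.1,"dz": 0,"yaw": 0},{"claw": -0.1,"dx": -1,"dy": 0.1,"dz": 0,"yaw": 0}]}}

```text
time_s: 11.08
ee_pos: [386.9, -166.1, 206.2]
ee_rot: [178.1, -0.2, 84.3]
force: [1.0, 0.1, -0.1]
gripper_width: 50.2
```

```bash
python3 - <<'E'
from h import *
go([433,-205,150],86.7)
E
```

```text
t 11.07 pos [ 386.9 -166.1  206.2] rot [178.1  -0.2  84.3] F [ 1.   0.1 -0.1] w 50.2
now units dx -1.71 dy 2.49 dz 2.81 final units dx -1.81 dy 2.41 dz 2.81 yaw units -0.28 q [-25.   4. 110.   1.  65. -20.]
```

Call:
{"method": "drive_tool", "body": {"moves": [{"claw": -0.1,"dx": -0.6,"dy": 0.9,"dz": 0.5,"yaw": -0.3},{"claw": -0.1,"dx": -0.6,"dy": 0.9,"dz": 0.8,"yaw": 0},{"claw": -0.1,"dx": -0.5,"dy": 0.7,"dz": 0.8,"yaw": 0},{"claw": -0.1,"dx": 0,"dy": 0,"dz": 0.4,"yaw": 0}]}}

```text
time_s: 11.58
ee_pos: [430.6, -211.1, 158.8]
ee_rot: [178.0, 0.1, 86.1]
force: [-1.0, 0.1, -0.5]
gripper_width: 50.1
```

```bash
python3 - <<'E'
from h import *
import cv2
go([433,-205,75],86.7)
for n in("wrist","side"):
    f=grab_frame(n); cv2.imwrite(f"pics/{n}4.png",f["color"]); print(proj(f,[433,-205,94]),proj(f,[436,-150,94]),proj(f,[430,-260,94]))
E
```

```text
t 11.57 pos [ 430.6 -211.1  158.8] rot [1.78e+02 1.00e-01 8.61e+01] F [-1.   0.1 -0.5] w 50.1
now units dx 0.31 dy 0.10 dz 4.19 final units dx 0.31 dy 0.10 dz 4.19 yaw units -0.06 q [-28.  11. 108.   1.  59. -25.]
[320.86005882 203.76772594] [319.86721644 133.09537051] [321.74577745 266.81481587]
[265.43121604 119.9139138 ] [288.56946752 128.34939905] [242.81061126 111.66714641]
```

View pics/wrist4.png

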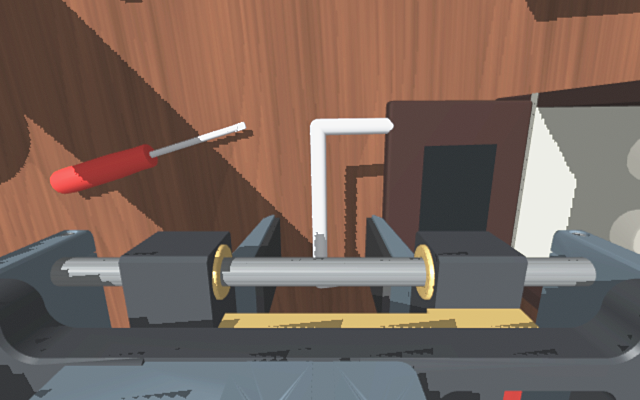

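View pics/side4.png

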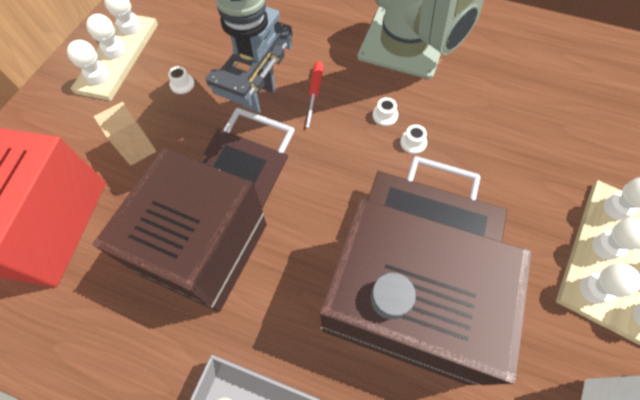

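The bar runs at column ≈319 (predicted 320) between the fingers (278, 370). Descend and pinch.

Call:
{"method": "drive_tool", "body": {"moves": [{"claw": -0.1,"dx": 0.3,"dy": 0,"dz": 0.9,"yaw": 0},{"claw": -0.1,"dx": 0,"dy": 0,"dz": 0.9,"yaw": 0},{"claw": -0.1,"dx": 0,"dy": 0,"dz": 0.9,"yaw": 0},{"claw": -0.1,"dx": 0,"dy": 0,"dz": 0.9,"yaw": 0},{"claw": -0.1,"dx": 0,"dy": 0,"dz": 0.5,"yaw": 0}]}}

```text
time_s: 12.3
ee_pos: [430.1, -203.9, 79.5]
ee_rot: [177.8, 0.2, 86.1]
force: [0.1, 0.4, -0.3]
gripper_width: 50.4
```

Call:
{"method": "drive_tool", "body": {"moves": [{"claw": 0.5,"dx": 0,"dy": 0,"dz": 0,"yaw": 0},{"claw": 0.8,"dx": 0,"dy": 0,"dz": 0,"yaw": 0},{"claw": 1,"dx": 0,"dy": 0,"dz": 0,"yaw": 0},{"claw": 1,"dx": 0,"dy": 0,"dz": 0,"yaw": 0}], "grip_force": 20}}

```text
time_s: 12.8
ee_pos: [430.3, -204.1, 81.5]
ee_rot: [177.6, 0.3, 86.1]
force: [0.2, -0.4, -0.3]
gripper_width: 12.7
```

```bash
python3 - <<'E'
from h import *
go([433,-205,75],86.7)
E
```

```text
t 12.80 pos [ 430.3 -204.1   81.5] rot [177.6   0.3  86.1] F [ 0.2 -0.4 -0.3] w 12.7
now units dx -0.03 dy 0.14 dz 0.33 final units dx -0.04 dy 0.14 dz 0.33 yaw units -0.07 q [-27.  16. 115.   1.  47. -24.]
```

Call:
{"method": "drive_tool", "body": {"moves": [{"claw": 1,"dx": 0,"dy": 0.19,"dz": -0.87,"yaw": 0},{"claw": 1,"dx": 0,"dy": 0.28,"dz": -0.85,"yaw": 0},{"claw": 1,"dx": 0,"dy": 0.36,"dz": -0.81,"yaw": 0},{"claw": 1,"dx": 0,"dy": 0.44,"dz": -0.77,"yaw": 0}]}}

```text
time_s: 13.3
ee_pos: [451.1, -205.1, 146.1]
ee_rot: [178.0, 0.2, 86.3]
force: [0.7, -0.9, -7.7]
gripper_width: 11.5
```

```bash
python3 - <<'E'
from h import *
p=telemetry.state()["ee_pos"]; go(p)
for hx in(608,612): print(hx,np.hypot(hx-p[0],p[2]+13-65),np.arctan2(hx-p[0],p[2]+13-65))
E
```

```text
t 13.30 pos [ 451.1 -205.1  146.1] rot [178.    0.2  86.3] F [ 0.7 -0.9 -7.7] w 11.5
now units dx 0.00 dy 0.00 dz -0.00 final units dx 0.00 dy 0.00 dz -0.00 yaw units -0.00 q [-26.  14. 107.   1.  57. -23.]
608 182.9567050673054 1.0306965276119722
612 186.39868362263076 1.0417316275234851
```

Call:
{"method": "drive_tool", "body": {"moves": [{"claw": 1,"dx": 0,"dy": 0.52,"dz": -0.75,"yaw": 0},{"claw": 1,"dx": 0,"dy": 0.6,"dz": -0.7,"yaw": 0},{"claw": 1,"dx": 0,"dy": 0.66,"dz": -0.63,"yaw": 0},{"claw": 1,"dx": 0,"dy": 0.71,"dz": -0.56,"yaw": 0}]}}

```text
time_s: 13.8
ee_pos: [489.5, -207.1, 196.1]
ee_rot: [179.7, 0.2, 86.5]
force: [-6.4, -1.1, -1.0]
gripper_width: 11.3
```

```bash
python3 - <<'E'
from h import *
p=telemetry.state()["ee_pos"]; go(p)
for hx in(608,612): print(hx,np.hypot(hx-p[0],p[2]+13-65),np.arctan2(hx-p[0],p[2]+13-65))
E
```

```text
t 13.80 pos [ 489.5 -207.1  196.1] rot [179.7   0.2  86.5] F [-6.4 -1.1 -1. ] w 11.3
now units dx 0.00 dy 0.00 dz -0.00 final units dx 0.00 dy 0.00 dz -0.00 yaw units -0.00 q [-24.  15.  97.  -0.  67. -21.]
608 186.56812946495845 0.68830599897644
612 189.13428029772112 0.7046405851216971
```

Call:
{"method": "drive_tool", "body": {"moves": [{"claw": 1,"dx": 0,"dy": 0.73,"dz": -0.44,"yaw": 0},{"claw": 1,"dx": 0,"dy": 0.78,"dz": -0.35,"yaw": 0},{"claw": 1,"dx": 0,"dy": 0.82,"dz": -0.27,"yaw": 0},{"claw": 1,"dx": 0,"dy": 0.85,"dz": -0.18,"yaw": 0}]}}

```text
time_s: 14.3
ee_pos: [531.9, -209.5, 223.9]
ee_rot: [-177.4, 0.2, 86.7]
force: [-15.3, 2.1, 21.1]
gripper_width: 11.4
```

```bash
python3 - <<'E'
from h import *
import cv2
p=telemetry.state()["ee_pos"]; go(p)
for hx in(608,612): print(hx,np.hypot(hx-p[0],p[2]+13-65),np.arctan2(hx-p[0],p[2]+13-65))
f=grab_frame("side"); cv2.imwrite("pics/side5.png",cv2.resize(f["color"][50:300,80:340],None,fx=2.3,fy=2.3,interpolation=cv2.INTER_CUBIC))
E
```

```text
t 14.30 pos [ 531.9 -209.5  223.9] rot [-177.4    0.2   86.7] F [-15.3   2.1  21.1] w 11.4
now units dx 0.00 dy 0.00 dz -0.00 final units dx 0.00 dy 0.00 dz -0.00 yaw units -0.00 q [-22.  19.  87.  -1.  76. -18.]
608 187.98397495320555 0.4165191140469114
612 189.6375773323916 0.4358097948856544
```

View pics/side5.png

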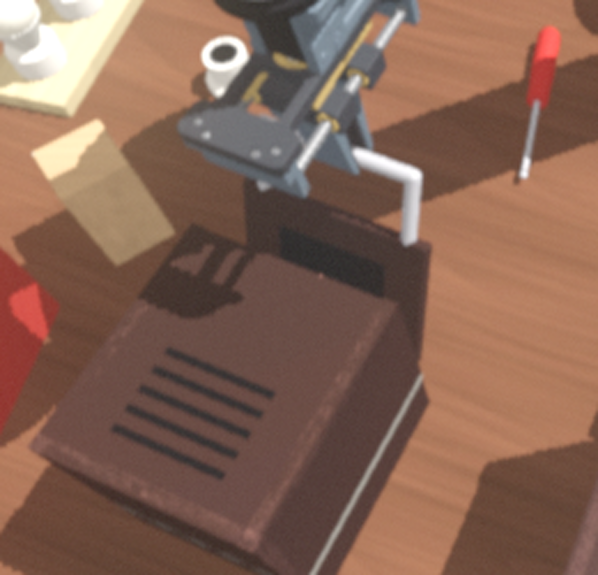

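```bash
python3 - <<'E'
from h import *
import cv2
go(telemetry.state()["ee_pos"])
d=grab_frame("side"); s=grab_frame("scene")
cv2.imwrite("pics/c7.png",cv2.resize(s["color"][90:200,170:290],None,fx=5,fy=5,interpolation=cv2.INTER_CUBIC))
cv2.imwrite("pics/c8.png",cv2.resize(d["color"][90:200,180:300],None,fx=5,fy=5,interpolation=cv2.INTER_CUBIC))
for z in (220,230,240,250): print(z,atz(d,(260.4,124.8),z).round(1))
E
```

```text
t 14.35 pos [ 534.5 -209.7  224.8] rot [-177.7    0.2   86.7] F [-11.8   1.8  21.7] w 11.4
now units dx 0.00 dy 0.00 dz -0.00 final units dx 0.00 dy 0.00 dz -0.00 yaw units -0.00 q [-22.  19.  87.  -1.  76. -18.]
220 [ 527.3 -153.6  220. ]
230 [ 533.6 -149.1  230. ]
240 [ 539.8 -144.7  240. ]
250 [ 546.1 -140.2  250. ]
```

View pics/c7.png

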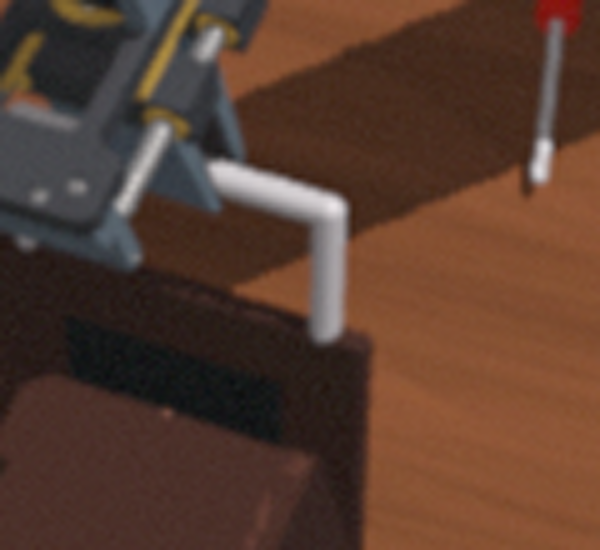

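View pics/c8.png

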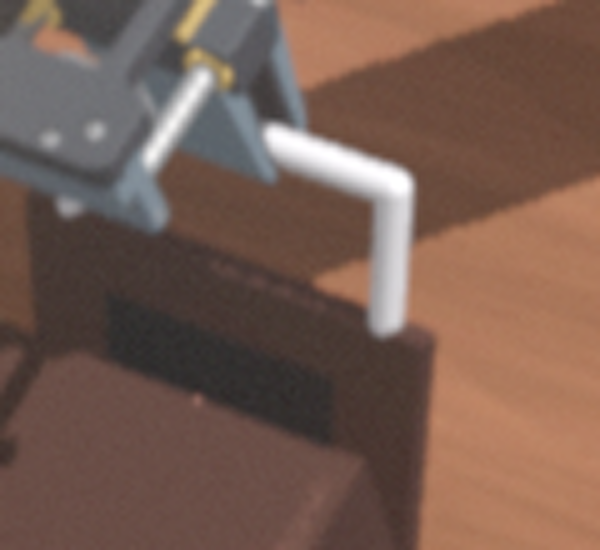

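Bar is held close to the fingertips (~7 mm above tip). I'll loosen to a ~23 mm cage, drop a little, and push with the near finger.

Call:
{"method": "drive_tool", "body": {"moves": [{"claw": 0.5,"dx": 0,"dy": 0,"dz": 0,"yaw": 0},{"claw": 0.5,"dx": 0,"dy": 0,"dz": 0,"yaw": 0},{"claw": 0.5,"dx": 0,"dy": 0,"dz": 0.5,"yaw": 0}]}}

```text
time_s: 14.82
ee_pos: [534.6, -209.9, 216.1]
ee_rot: [-178.0, 0.3, 86.7]
force: [0.2, 0.4, -0.3]
gripper_width: 22.9
```

```bash
python3 - <<'E'
from h import *
go(telemetry.state()["ee_pos"])
E
```

```text
t 14.82 pos [ 534.6 -209.9  216.1] rot [-178.     0.3   86.7] F [ 0.2  0.4 -0.3] w 22.9
now units dx 0.00 dy 0.00 dz -0.00 final units dx 0.00 dy 0.00 dz -0.00 yaw units -0.00 q [-22.  19.  88.  -1.  75. -19.]
```

Call:
{"method": "drive_tool", "body": {"moves": [{"claw": 0.5,"dx": 0,"dy": 0.8,"dz": -0.2,"yaw": 0},{"claw": 0.5,"dx": 0,"dy": 0.8,"dz": -0.15,"yaw": 0},{"claw": 0.5,"dx": 0,"dy": 0.8,"dz": -0.1,"yaw": 0}]}}

```text
time_s: 15.2
ee_pos: [575.3, -211.9, 219.5]
ee_rot: [-176.8, 0.1, 86.7]
force: [-5.7, -0.1, 4.6]
gripper_width: 22.8
```

```bash
python3 - <<'E'
from h import *
go(telemetry.state()["ee_pos"])
E
```

```text
t 15.20 pos [ 575.3 -211.9  219.5] rot [-1.768e+02  1.000e-01  8.670e+01] F [-5.7 -0.1  4.6] w 22.8
now units dx 0.00 dy 0.00 dz -0.00 final units dx 0.00 dy 0.00 dz -0.00 yaw units -0.00 q [-21.  23.  81.  -1.  78. -17.]
```

Call:
{"method": "drive_tool", "body": {"moves": [{"claw": 0.5,"dx": 0,"dy": 0.7,"dz": -0.1,"yaw": 0},{"claw": 0.5,"dx": 0,"dy": 0.5,"dz": -0.05,"yaw": 0}]}}

```text
time_s: 15.45
ee_pos: [598.1, -213.2, 219.6]
ee_rot: [-176.4, 0.1, 86.7]
force: [-3.8, -0.8, 3.4]
gripper_width: 22.7
```

Call:
{"method": "drive_tool", "body": {"moves": [{"claw": 0.5,"dx": 0,"dy": 0.35,"dz": 0,"yaw": 0}]}}

```text
time_s: 15.58
ee_pos: [605.3, -213.6, 218.7]
ee_rot: [-176.3, 0.1, 86.7]
force: [-3.5, -0.0, 2.0]
gripper_width: 22.9
```

```bash
python3 - <<'E'
from h import *
go(telemetry.state()["ee_pos"])
E
```

```text
t 15.57 pos [ 605.3 -213.6  218.7] rot [-1.763e+02  1.000e-01  8.670e+01] F [-3.5 -0.   2. ] w 22.9
now units dx 0.00 dy 0.00 dz -0.00 final units dx 0.00 dy 0.00 dz -0.00 yaw units -0.00 q [-20.  26.  77.  -1.  81. -16.]
```

Call:
{"method": "drive_tool", "body": {"moves": [{"claw": 0.5,"dx": 0,"dy": 0.25,"dz": 0,"yaw": 0}]}}

```text
time_s: 15.7
ee_pos: [610.6, -213.9, 218.0]
ee_rot: [-176.3, 0.1, 86.7]
force: [-4.2, 0.6, 2.5]
gripper_width: 22.8
```

Call:
{"method": "drive_tool", "body": {"moves": [{"claw": 0.5,"dx": 0,"dy": 0.2,"dz": 0,"yaw": 0}]}}

```text
time_s: 15.82
ee_pos: [612.2, -213.9, 217.7]
ee_rot: [-175.9, 0.0, 86.7]
force: [-14.4, 0.4, 7.8]
gripper_width: 22.9
```

```bash
python3 - <<'E'
from h import *
import cv2
go(telemetry.state()["ee_pos"])
d=grab_frame("side"); s=grab_frame("wrist")
cv2.imwrite("pics/c9.png",cv2.resize(d["color"][70:230,100:310],None,fx=3.5,fy=3.5,interpolation=cv2.INTER_CUBIC))
cv2.imwrite("pics/w9.png",s["color"])
E
```

```text
t 15.82 pos [ 612.2 -213.9  217.7] rot [-175.9    0.    86.7] F [-14.4   0.4   7.8] w 22.9
now units dx 0.00 dy 0.00 dz -0.00 final units dx 0.00 dy 0.00 dz -0.00 yaw units -0.00 q [-20.  27.  75.  -1.  81. -16.]
```

View pics/c9.png

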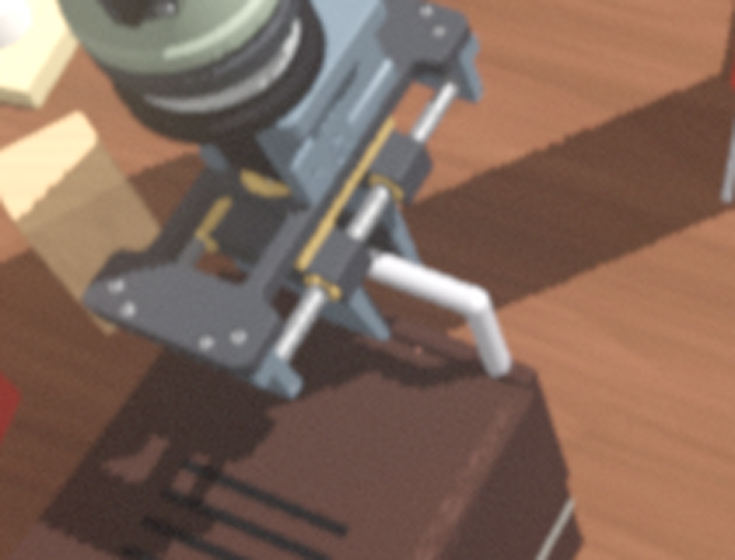

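View pics/w9.png

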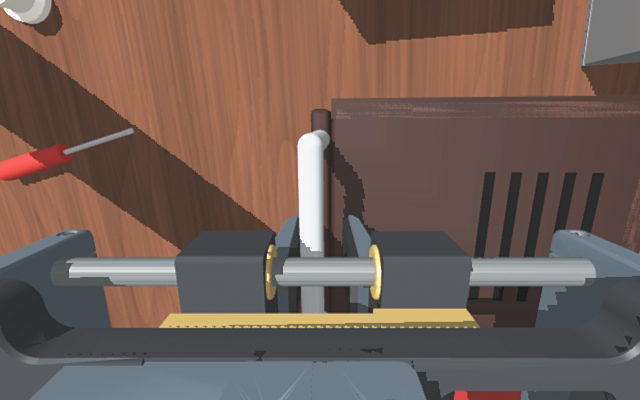

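The push force jumped to 14 N and the door lies flush along the front edge: at its stop. Opening and lifting off.

Call:
{"method": "drive_tool", "body": {"moves": [{"claw": 0.0,"dx": 0,"dy": 0,"dz": 0,"yaw": 0},{"claw": 0.0,"dx": 0,"dy": 0,"dz": 0,"yaw": 0},{"claw": 0.0,"dx": 0,"dy": 0,"dz": -0.5,"yaw": 0},{"claw": 0.0,"dx": 0,"dy": 0,"dz": -0.8,"yaw": 0},{"claw": 0.0,"dx": 0,"dy": 0,"dz": -1,"yaw": 0}]}}

```text
time_s: 16.55
ee_pos: [618.1, -213.9, 264.7]
ee_rot: [-176.2, -0.0, 86.7]
force: [-0.5, 0.4, -0.1]
gripper_width: 45.5
```

Call:
{"method": "drive_tool", "body": {"moves": [{"claw": 0.0,"dx": 0,"dy": 0,"dz": -1,"yaw": 0},{"claw": 0.0,"dx": 0,"dy": -0.3,"dz": -1,"yaw": 0},{"claw": 0.0,"dx": 0,"dy": -1,"dz": -0.3,"yaw": 0},{"claw": 0.0,"dx": 0,"dy": -1,"dz": 0,"yaw": 0},{"claw": 0.0,"dx": 0,"dy": -1,"dz": 0,"yaw": 0}]}}

```text
time_s: 17.18
ee_pos: [554.6, -210.3, 321.8]
ee_rot: [-176.7, 0.1, 86.7]
force: [0.1, -0.2, 0.0]
gripper_width: 45.6
```

Call:
{"method": "drive_tool", "body": {"moves": [{"claw": 0.0,"dx": 0.5,"dy": -1,"dz": 0,"yaw": 0},{"claw": 0.0,"dx": 0.9,"dy": -1,"dz": 0,"yaw": 0},{"claw": 0.0,"dx": 0.9,"dy": -1,"dz": 0,"yaw": 0},{"claw": 0.0,"dx": 0.9,"dy": -1,"dz": 0,"yaw": 0},{"claw": 0.0,"dx": 0,"dy": 0,"dz": 0,"yaw": 0}]}}

```text
time_s: 17.8
ee_pos: [469.1, -139.5, 328.2]
ee_rot: [-176.8, 0.2, 86.6]
force: [0.3, 0.2, -0.1]
gripper_width: 45.6
```

```bash
python3 - <<'E'
from h import *
import cv2
go(telemetry.state()["ee_pos"])
for n in("side","scene"):
    cv2.imwrite(f"pics/{n}10.png",grab_frame(n)["color"])
d=grab_frame("side");cv2.imwrite("pics/c10.png",cv2.resize(d["color"][90:220,140:310],None,fx=4.5,fy=4.5,interpolation=cv2.INTER_CUBIC))
E
```

```text
t 17.80 pos [ 469.1 -139.5  328.2] rot [-176.8    0.2   86.6] F [ 0.3  0.2 -0.1] w 45.6
now units dx 0.00 dy 0.00 dz -0.00 final units dx 0.00 dy 0.00 dz -0.00 yaw units -0.00 q [-17.   9.  86.  -1.  88. -14.]
```

View pics/scene10.png

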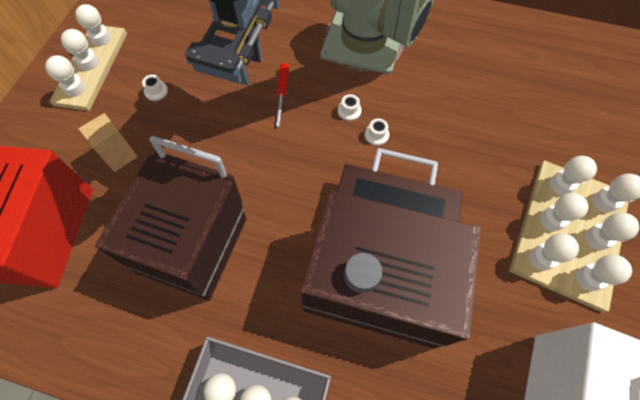

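View pics/c10.png

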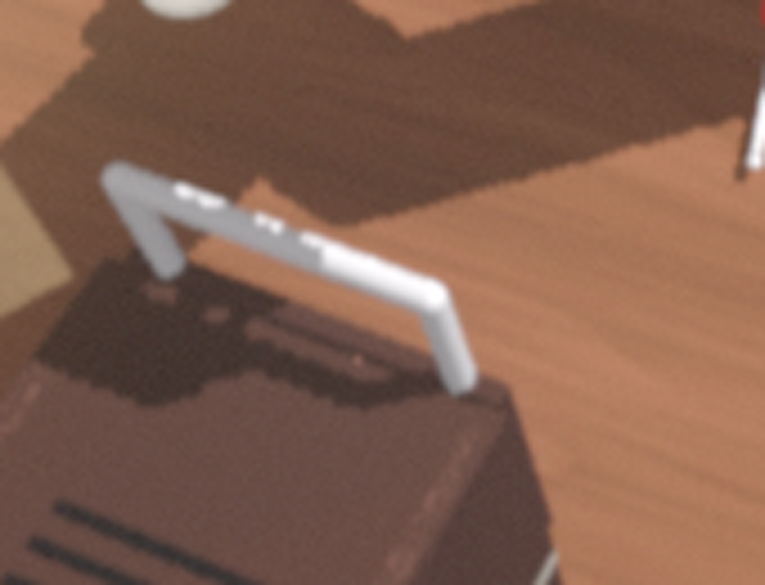

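```bash
python3 - <<'E'
from h import *
d=grab_frame("side"); s=grab_frame("scene")
a,b=atz(d,(166.2,128.9),245),atz(d,(236,155.6),245); print("narrow",a.round(1),b.round(1),np.linalg.norm(a-b),((a+b)/2).round(1))
a,b=atz(s,(378.7,151),65),atz(s,(436.5,162),65); print("wide",a.round(1),b.round(1),np.linalg.norm(a-b),((a+b)/2).round(1))
st=telemetry.state(); print(st["time_s"],abs(st["qvel"]).max())
E
```

```text
narrow [ 605.  -284.7  245. ] [ 611.5 -153.8  245. ] 131.09588534140798 [ 608.3 -219.2  245. ]
wide [397.6 123.7  65. ] [388.7 257.   65. ] 133.5675499084716 [393.1 190.4  65. ]
18.05 0.43724330502164827
```

```bash
python3 -c "
from workcell import job
print(job.job_done())"
```

```text
the job is handed in; nothing more can be done
None
```

The job is handed in: the wide chamber's door is fully open and the narrow chamber's door is shut. The robot's clock stood at about 18 s of the 58 s.

- **Wide door:** I pinched the bar and pulled it down along its arc. Both cameras put the bar at about x 393, z 65 mm, which is level. The grip showed only a small reaction (about 6 N) at the bottom, so I rely on the cameras rather than a hard stop.
- **Narrow door:** I pinched the bar and lifted it. The pinch slid towards the fingertips partway, so I loosened the fingers to a cage and pushed the door home with the near finger. The push force rose from 4 to 14 N at the stop. Afterwards the bar was at x 608 mm for z 245 mm, within about 3 mm of the shut position (roughly 0.02 rad).

**Disagreements:**
- The wide hinge line came out about 5–7 mm nearer the robot from the pull than from the first image fit.
- One retreat move first went the wrong way, because I had the sign wrong, and touched nothing.

**Last check:** The arm is clear, with no force reading, and the last picture shows the cups and the grey can on the wide roof in place. The highest wrist force I saw was about 26 N.

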